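Snap a fresh round cell into the spring clips of a charger board

TASK

Take the round battery cell out of its cradle and fit it in the empty cell holder on the circuit board, with the cell's raised button end towards the black charging socket, away from the two metal sockets. Lay it across the mouths of the two spring clips, then press one end after the other, right over its clip, until each end snaps fully home on the clip's floor; ease off as soon as it snaps, and never push on the soft-bedded board with more than 20 N. Leave the solder reel, the screwdriver and the jar where they are.

Things in the scene. Friction and masses are not known exactly. Their poses are not given: they have to be found in the camera images.
- cell_mid (a point): Centre of the loose round battery cell, on its axis: a grey sleeved can 26 mm in diameter, 65 mm long, 60 to 130 g. Its own x axis runs along the can from the flat end to the button end. At the start it lies level in the cradle, axis 33 mm above the table.
- cell_plus (a point): Centre of the cell's button end face, 32.5 mm from cell_mid. A metal button 9 mm in diameter stands 2 mm proud of it, ringed by a white washer, and a dark crimp groove 2 mm wide runs round the can 5 mm from this end.
- cell_flat (a point): Centre of the cell's other end face, 32.5 mm from cell_mid: flat bare metal.
- cradle: Black plastic cradle fixed on the mat, 90 x 46 mm, that holds the cell near both its ends in V seats and between end stops whose tops are 27 mm above the table; origin under its middle, x along the cell. The middle 50 mm of the cell are free on both sides for the fingers; under them runs a bar 22 mm wide, its top 11 mm above the table. Lift the cell straight out.
- bay (a point): Middle of the cell holder on the dark green circuit board, where cell_mid is when the cell is home. x points along the holder to the end with the charging socket (black block, 14 x 10 x 11 mm, at the board's edge; two metal sockets are at the other edge), z up. The board, 138 x 94 mm, has its top 15 mm below bay; beside the middle of the holder parts are under 2 mm high.
- clip_socket (a point): Spring clip nearer the charging socket: the point on the seated cell's axis over its middle, 25.5 mm from bay. Two springy metal jaws, 10 mm wide along x, one on each side of the cell: rolled beads 22 mm apart at 4 mm above this point, flared tops up to 10 mm above it. A cell laid in the mouths of both clips rests on the beads, axis 11 mm above bay.
- clip_far (a point): The same for the other clip. Pushed down over a clip, the cell's end spreads the jaws with rising force, snaps through 3 to 6 mm above home and drops on to the clip's floor; the force then falls to almost nothing (small slips before are not the snap). The peak, 8 to 17 N a clip, differs from start to start. Soft end contacts, 31 and 33 mm from bay, yield to the cell's ends.
- board (a joint): How far the board has sunk into the foam it lies on, m, positive down, 0 at rest. The black foam slab, 156 x 112 x 40 mm, is soft: it yields straight down 1 mm for every 2 N pushed on the board (20 N: 10 mm) and springs back; holder, bay and clips sink with it. At rest bay is 60 mm above the table. Do not push with more than 9 N on an end that is home.
- reel: White plastic reel of solder lying flat, 54 mm in diameter, 25 mm high; origin at the centre of its underside. Not to be disturbed.
- driver: Screwdriver with a black handle, 160 mm long, lying beyond the board. Not to be disturbed.
- jar: Low white screw-top jar, 42 mm in diameter, 36 mm high; origin at the centre of its underside. Not to be disturbed.
Mind the look-alikes: they are no part of the job. What is shaped like the part that bears cell_mid but blue or yellow is not meant.

How it is judged:
By the outcome, as a careful person would: the job done as asked, in the order asked, and still so for the second after the job is handed in, with the robot touching nothing.
It also fails if it takes over 61 s, if anything falls off the work surface, if the arm or the gripper's body presses on something with over 40 N, if the wrist force passes 120 N, or if a joint passes its speed limit or range.

ROBOT

A 6-joint arm with a two-finger parallel gripper is mounted at the origin on the work surface. World frame = base frame: x ahead of the robot, y to its left, z up, the work surface at z = 0. Lengths are in m, angles in rad, forces in N, time in s.
With the tool pointing down it reaches from about 0.375 to 0.9 m from the base axis. Payload 3.1 kg.
Tool frame: the origin (TCP) lies at the very end of the fingers, on their centre line; the grasp point (between the pads) lies 19 mm behind it (robot.grip_depth is the distance from the TCP to the grasp point, in m); z points along the fingers, y is the direction in which the jaws open and shut (so a half turn about z gives the same grasp; the last joint's range is limited). The gripper opens to 87 mm and grips with 3 to 60 N. Pads are 19 mm wide; open, the fingers measure 117 mm over their backs; the gripper's body (75 mm by 190 mm) begins 51 mm behind the grasp point.
Start: joints at [1.155, 0.527, 1.433, -0, 1.181, -0.178], TCP at [0.147, 0.607, 0.223] pointing down, gripper open.
Joint ranges: [-3.08, 3.08], [-0.75, 2.2], [0.22, 2.44], [-1.43, 4.57], [0, 2.65], [-2.85, 2.85]. Speed limits (rad/s): [2.79, 2.79, 3.14, 3.14, 3.14, 3.14].

INTERFACE

Orientations are given as a unit quaternion [x, y, z, w].
In Python, from rig import robot gives the robot as it stands.
- The arm moves only by the tool drive_tool, never from a script. Its argument "series" is a list of rows, each a list of 7 numbers: the shift along the tool's x, y, z in m, then the turn, a rotation vector about the tool's x, y, z in degrees, then the opening, from 0 (shut) to 1 (fully open). A call has 1 to 5 rows; each row shifts and turns the commanded pose from where the row before left it, along the tool's axes as they then stand; what a row does not reach is not made up. A row lasts 1/8 s, in which the tool goes at most 62.5 mm and 10.7 degrees, less where a joint would pass 70% of its speed; a pose out of reach is approached as far as the arm can. A call is refused whole if a number of a shift passes 0.0625 or a number of a turn 10.7, either way. A call with a gripper value outside its range is refused whole. The fingers move at their own pace and stop on an object; "squeeze" is the grip in N (left out, the last holds). Time passes only in rows, so rows that do not move let the fingers close. It gives the time, the measured TCP pose, the force and the opening at its end, in the units of the state.
- robot.get_obs(): the state, without advancing time (a new reading comes with each control period).
- robot.camera(name): name is "scene" or "top" or "wrist"; returns (picture, depth): 400x640x3 uint8, blue, green, red; 400x640 float32, m along the optical axis (not along the pixel's ray), 0 where there is no reading.
- robot.camera_model(name): a dict with "fx", "fy", "cx", "cy" (pixels), "k1" (the pictures are not rectified: a ray, as slopes to the right and down, at radius r is drawn at 1 + k1 r^2 times it, then the intrinsics apply), "R" (3x3) and "t" (3): a world point X has camera coordinates R X + t. Camera axes: x right, y down, z forward; pixel columns grow to the right and rows downward; lengths in m; the calibration is good to about 2 mm. A picture is of the moment at which its call begins: read the wrist's pose just before it. camera_model takes no time and is no camera call; for the wrist camera it gives the pose at the moment of the call.
- robot.hand_in(): hands the job in, once; it reports no verdict.
The state is a dict: "time": time; "q": joint angles; "joint_velocities": joint speeds; "joint_torque": joint torques, N m; "position": TCP position; "tool_rot": TCP orientation; "ft_force": force on the tool from outside, world axes, zero at the start; "moment": the same for the moment, N m; "grip_width": finger opening in m.
Only numpy, scipy, OpenCV 4.12 (cv2) and the standard library are available. Lean on these libraries where they do the work, as an engineer would, in place of code of your own. Each camera call takes 0.05 s, during which the arm holds its last target. There are 200 camera calls.

## Working session

There is one attempt and no reset: what is moved stays moved. The work goes in short steps, Python scripts to look and compute and a tool call to move; the robot and the scene stay as the last step left them, time stands still between calls to the robot, and variables do not carry over. Pictures are saved under pics/ and viewed, about 8 in all and at most 12, crops included, and the job is handed in when it is done.

Besides the shell and the picture viewer there is one more tool, called after ">>>" as name([rows], argument=value, ...), one row to a line, values as JSON. drive_tool: Moves the arm, as the interface text tells. Its arguments: {"type":"object","properties":{"series":{"type":"array"},"squeeze":{"type":"number"}},"required":["series"]}

```bash
mkdir -p pics; ls; cat > h.py <<'E'
import numpy as np, cv2
from rig import robot
from scipy.spatial.transform import Rotation as Ro
def und(m,u,v):
    u=np.asarray(u,float);v=np.asarray(v,float)
    x0=(u-m["cx"])/m["fx"];y0=(v-m["cy"])/m["fy"];x,y=x0.copy(),y0.copy()
    for _ in range(20):
        s=1+m["k1"]*(x*x+y*y);x,y=x0/s,y0/s
    return x,y
def plane(m,u,v,z):
    x,y=und(m,u,v);R=np.array(m["R"]);t=np.array(m["t"])
    d=np.stack([x,y,np.ones_like(x)],-1)@R; c=-R.T@t
    return c+d*((z-c[2])/d[...,2])[...,None]
def deproj(m,D):
    v,u=np.mgrid[:D.shape[0],:D.shape[1]];x,y=und(m,u,v)
    P=np.stack([x*D,y*D,D],-1);return (P-np.array(m["t"]))@np.array(m["R"])
E
python3 - <<'E'
from h import *
print(robot.get_obs())
for n in["scene","top","wrist"]:
    m=robot.camera_model(n);p,d=robot.camera(n);cv2.imwrite(f"pics/{n}0.png",p);np.savez(f"{n}0.npz",p=p,d=d)
    print(n,m)
E
```

```text
pics
{'time': 0.0, 'q': array([ 1.15450246e+00,  5.28462749e-01,  1.43389934e+00, -2.84037625e-05,
        1.18139875e+00, -1.78519265e-01]), 'joint_velocities': array([ 8.81959658e-04, -6.30455244e-04, -8.21427707e-04, -2.33808858e-04,
        8.11139200e-05, -4.23532105e-04]), 'joint_torque': array([-1.08113149e-03, -4.40039992e+01, -1.76593530e+01,  6.32070517e-02,
        5.82119927e-02, -1.87321948e-04]), 'position': array([0.14690208, 0.60673521, 0.22157468]), 'tool_rot': array([ 1.18601997e-01,  9.92941283e-01, -1.04034589e-03, -3.05126957e-04]), 'ft_force': array([0.17951244, 0.06122239, 0.17077389]), 'moment': array([0.04559624, 0.03600295, 0.00767623]), 'grip_width': 0.08672597426155343}
scene {'fx': 413.8312807259315, 'fy': 413.8312807259315, 'cx': 321.6880762733431, 'cy': 200.451524644011, 'k1': -0.0833336434050461, 'R': array([[ 0.41716812,  0.90854964, -0.02254582],
       [ 0.50738374, -0.25340769, -0.8236178 ],
       [-0.75401094,  0.33214771, -0.56669692]]), 't': array([-0.23504324, -0.23618605,  1.29253694])}
top {'fx': 369.3256619864812, 'fy': 369.3256619864812, 'cx': 321.36655586269484, 'cy': 200.52298916972748, 'k1': -0.03681361005997928, 'R': array([[-0.02543255, -0.99967591, -0.00112085],
       [-0.98217507,  0.02519616, -0.18627206],
       [ 0.18623994, -0.00363651, -0.98249756]]), 't': array([0.00831647, 0.6115144 , 0.7776956 ])}
wrist {'fx': 298.9591929991603, 'fy': 298.9591929991603, 'cx': 321.03264623368364, 'cy': 203.8950963041195, 'k1': -0.006986553856908103, 'R': array([[ 0.23484377,  0.97203142, -0.00182273],
       [ 0.93577018, -0.22557482,  0.27101691],
       [ 0.26302579, -0.06535229, -0.96257286]]), 't': array([-0.62359586, -0.03418687,  0.39079056])}
```

View pics/top0.png

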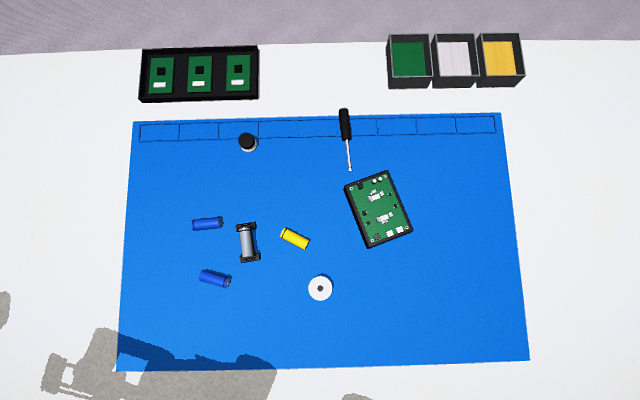

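View pics/scene0.png

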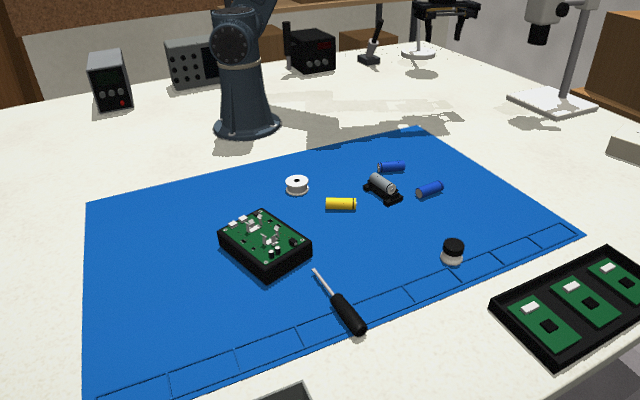

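```bash
python3 - <<'E'
from h import *
m=robot.camera_model("top");z=np.load("top0.npz");p,d=z["p"],z["d"]
hsv=cv2.cvtColor(p,cv2.COLOR_BGR2HSV)
g=cv2.inRange(hsv,(40,60,30),(85,255,200));g[:150]=0
c=max(cv2.findContours(g,0,2)[0],key=cv2.contourArea);b=cv2.boxPoints(cv2.minAreaRect(c))
W=plane(m,b[:,0],b[:,1],0.045);print("board",W.round(4),W.mean(0))
for i in range(4):print(np.linalg.norm(W[i]-W[i-1]))
print("ctr cradle",plane(m,248,242,0.033), "reel",plane(m,320,288,.025),"jar",plane(m,248,142,.036),"drv tip",plane(m,350,170,0.01),plane(m,282,238,.0))
a=cv2.resize(p[212:272,222:272],None,fx=9,fy=9,interpolation=2);bb=cv2.resize(p[160:255,335:420],None,fx=540/95,fy=540/95,interpolation=2)
bb=cv2.resize(bb,(bb.shape[1]*540//bb.shape[0] if 0 else 340,540)) if 0 else bb
h=540;print(a.shape,bb.shape)
cv2.imwrite("pics/z0.png",np.hstack([a[:h,:310],bb[:h]])[:, :800])
mw=robot.camera_model("wrist");print("wcam",-mw["R"].T@mw["t"])
E
```

```text
board [[ 0.6444 -0.0692  0.045 ]
 [ 0.6793 -0.1616  0.045 ]
 [ 0.5449 -0.2055  0.045 ]
 [ 0.5121 -0.1153  0.045 ]] [ 0.59517017 -0.13788273  0.045     ]
0.14010462848752556
0.0987911407703306
0.14145465570260365
0.09599956778893927
ctr cradle [0.5240322  0.16264578 0.033     ] reel [0.41711937 0.00076081 0.025     ] jar [0.7629475  0.16491655 0.036     ] drv tip [ 0.6942416  -0.07898826  0.01      ] [0.53421112 0.0882989  0.        ]
(540, 450, 3) (540, 483, 3)
wcam [0.0756726  0.62403206 0.38441132]
```

View pics/z0.png

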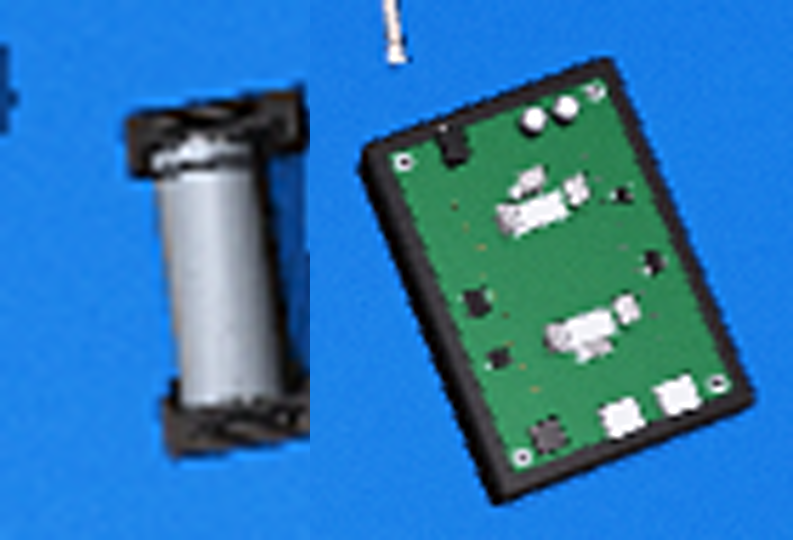

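View pics/wrist0.png

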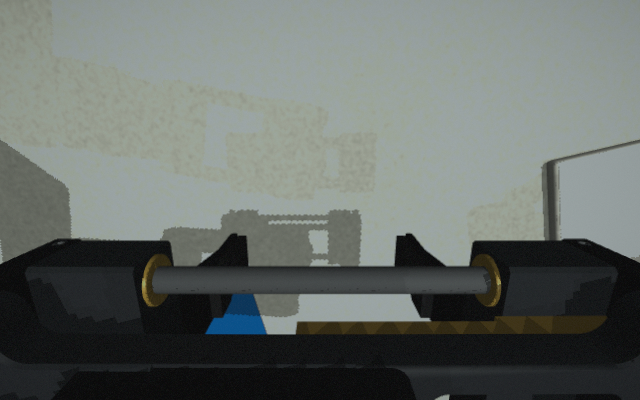

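>>> drive_tool([
  [-0.05,-0.033,-0.003,0,0,0,0.5],
  [-0.05,-0.033,-0.003,0,0,0,0.5],
  [-0.05,-0.033,-0.003,0,0,0,0.5],
  [-0.05,-0.033,-0.003,0,0,0,0.5],
  [-0.05,-0.033,-0.003,0,0,0,0.5],
])

```text
time: 0.78
position: [0.3523, 0.3866, 0.2375]
tool_rot: [0.119, 0.993, -0.0, 0.0]
ft_force: [0.1, -1.0, -0.6]
grip_width: 0.0471
```

>>> drive_tool([
  [-0.05,-0.033,-0.003,0,0,0,0.5],
  [-0.05,-0.033,-0.003,0,0,0,0.5],
  [-0.05,-0.033,-0.003,0,0,0,0.5],
  [-0.05,-0.033,-0.003,0,0,0,0.5],
  [-0.05,-0.033,-0.003,0,0,0,0.5],
])

```text
time: 1.4
position: [0.5564, 0.1673, 0.2525]
tool_rot: [0.119, 0.993, 0.0, -0.0]
ft_force: [1.0, 0.1, -0.1]
grip_width: 0.0434
```

>>> drive_tool([
  [0,0,0,0,0,-10.5,0.5],
  [0,0,0,0,0,-10.5,0.5],
  [0,0,0,0,0,0,0.5],
  [0,0,0,0,0,0,0.5],
])

```text
time: 1.9
position: [0.5551, 0.1691, 0.2524]
tool_rot: [-0.063, 0.998, -0.0, -0.0]
ft_force: [1.3, 0.5, -0.5]
grip_width: 0.0434
```

```bash
python3 - <<'E'
from h import *
m=robot.camera_model("wrist");p,d=robot.camera("wrist");np.savez("w1.npz",p=p,d=d);cv2.imwrite("pics/w1.png",p)
print({k:np.round(v,4) for k,v in m.items() if k in"Rt"})
P=deproj(m,d);hsv=cv2.cvtColor(p,cv2.COLOR_BGR2HSV)
# cell: height between 0.036 and 0.05, unsaturated
z=P[...,2]
k=((z>.036)&(z<.052)&(d>0)).astype(np.uint8)
n,l,s,c=cv2.connectedComponentsWithStats(k)
for i in range(1,n):
    if s[i,4]>200:
        q=P[l==i];mu=q.mean(0);w,v=np.linalg.eigh(np.cov((q-mu)[:,:2].T));a=v[:,1]
        t=(q-mu)[:,:2]@a
        print(s[i],mu.round(4),a.round(3),np.percentile(t,[0,1,99,100]).round(4),q[:,2].max().round(4),np.percentile(q[:,2],99).round(4))
E
```

```text
{'R': array([[-1.268e-01,  9.919e-01, -1.000e-04],
       [ 9.548e-01,  1.221e-01,  2.710e-01],
       [ 2.688e-01,  3.430e-02, -9.626e-01]]), 't': array([-0.0967, -0.5924,  0.2644])}
[  13  110  132  131 9611] [ 0.587  -0.131   0.0447] [-0.927 -0.375] [-0.085  -0.0806  0.071   0.075 ] 0.052 0.0515
[ 315  128   20   54 1038] [0.5221 0.1688 0.0437] [-0.99  -0.144] [-0.034  -0.0332  0.0312  0.0313] 0.0485 0.0473
[293 309  26  12 235] [0.7584 0.1711 0.0391] [-0.106  0.994] [-0.018  -0.0174  0.0173  0.0188] 0.0409 0.0407
```

View pics/w1.png

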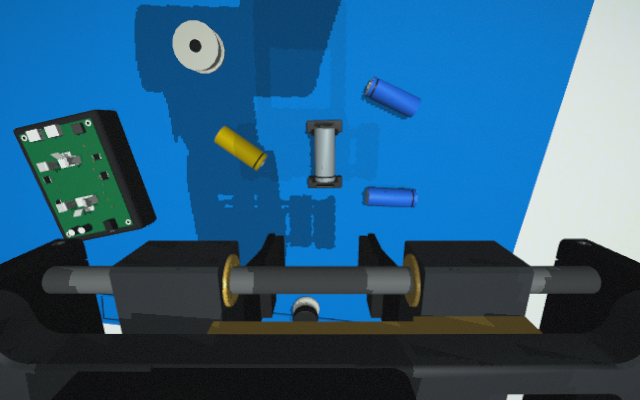

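```bash
cat >> h.py <<'E'
def cellmask(p,box):
    hsv=cv2.cvtColor(p,cv2.COLOR_BGR2HSV);k=cv2.inRange(hsv,(0,0,75),(179,70,255))
    q=np.zeros_like(k);x,y,w,h=box;q[y:y+h,x:x+w]=k[y:y+h,x:x+w]
    n,l,s,c=cv2.connectedComponentsWithStats(q);i=1+np.argmax(s[1:,4]);return (l==i)
def axis(m,mask,z):
    v,u=np.nonzero(mask);W=plane(m,u,v,z)[:,:2]
    r=cv2.minAreaRect((W*1000).astype(np.float32));b=cv2.boxPoints(r)/1000
    mu=W.mean(0);w,e=np.linalg.eigh(np.cov((W-mu).T));a=e[:,1]*np.sign(e[0,1]);return np.array(r[0])/1000,r[1],mu,np.degrees(np.arctan2(a[1],a[0]))
E
python3 - <<'E'
from h import *
m=robot.camera_model("wrist");p=np.load("w1.npz")["p"]
k=cellmask(p,(300,110,50,85));print(k.sum(),axis(m,k,.036), axis(m,k,.033))
m=robot.camera_model("top");p=np.load("top0.npz")["p"]
k=cellmask(p,(230,215,35,55));print(k.sum(),axis(m,k,.036),axis(m,k,.033))
E
```

```text
1073 (array([0.52042786, 0.17186414]), (76.06572723388672, 30.695859909057617), array([0.52155296, 0.16896548]), np.float64(4.428005804493631)) (array([0.52072961, 0.17196466]), (76.66767120361328, 30.93877601623535), array([0.52186359, 0.16904308]), np.float64(4.428005804493636))
301 (array([0.52510016, 0.1677511 ]), (67.66836547851562, 24.043739318847656), array([0.52376276, 0.16790628]), np.float64(8.196311517562407)) (array([0.52534644, 0.16836398]), (67.90943908691406, 24.12940788269043), array([0.52400424, 0.16851972]), np.float64(8.196311517562407))
```

>>> drive_tool([
  [0.032,0.004,0.04,0,0,-1,0.6],
  [0,0,0.06,0,0,0,0.6],
  [0,0,0.06,0,0,0,0.6],
  [0,0,0,0,0,0,0.6],
  [0,0,0,0,0,0,0.6],
])

```text
time: 2.58
position: [0.5245, 0.1691, 0.0942]
tool_rot: [-0.073, 0.997, 0.0, 0.001]
ft_force: [0.2, 0.3, 0.1]
grip_width: 0.0518
```

```bash
python3 - <<'E'
from h import *
o=robot.get_obs();m=robot.camera_model("wrist");p,d=robot.camera("wrist");cv2.imwrite("pics/w2.png",p)
P=deproj(m,d);z=P[...,2];k=((z>.037)&(z<.056)&(d>0)&(np.abs(P[...,0]-.523)<.05)&(np.abs(P[...,1]-.169)<.03))
print(k.sum(),axis(m,k,.04),P[k].mean(0),np.percentile(z[k],[50,99]),o["position"],Ro.from_quat(o["tool_rot"]).as_matrix().round(3)[:,0])
k2=cellmask(p,(200,50,240,250));print(k2.sum(),axis(m,k2,.036))
E
```

```text
2638 (array([0.52398578, 0.16914885]), (67.58943176269531, 24.282846450805664), array([0.5222949 , 0.16890326]), np.float64(8.431063248570693)) [0.52106984 0.16870958 0.04369393] [0.04436603 0.04714432] [0.52452996 0.16909645 0.09415746] [-0.989 -0.145 -0.003]
5239 (array([0.57948944, 0.17658679]), (24.184324264526367, 178.8508758544922), array([0.57915842, 0.17668204]), np.float64(-81.62498672941499))
```

View pics/w2.png

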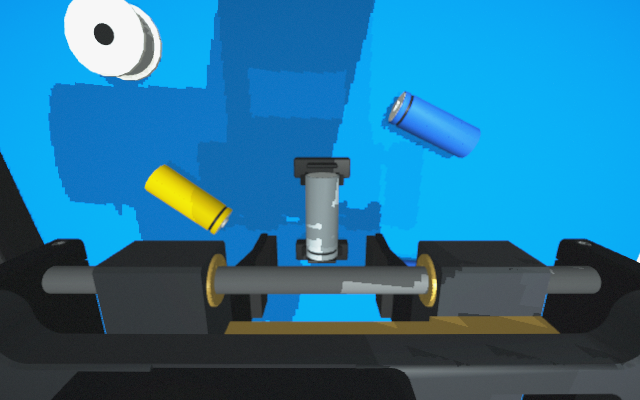

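>>> drive_tool([
  [0.001,0,0.04,0,0,0,0.6],
  [0,0,0.025,0,0,0,0.6],
  [0,0,0.008,0,0,0,0.6],
  [0,0,0,0,0,0,0.6],
])

```text
time: 3.12
position: [0.5236, 0.1688, 0.0213]
tool_rot: [-0.073, 0.997, 0.0, 0.002]
ft_force: [1.0, -0.0, 0.0]
grip_width: 0.0523
```

>>> drive_tool([
  [0,0,0,0,0,0,0.2],
  [0,0,0,0,0,0,0.2],
  [0,0,0,0,0,0,0.2],
  [0,0,0,0,0,0,0.2],
], squeeze=20)

```text
time: 3.62
position: [0.5223, 0.1691, 0.0199]
tool_rot: [-0.073, 0.997, 0.0, 0.0]
ft_force: [-1.0, 2.8, 3.4]
grip_width: 0.0254
```

>>> drive_tool([
  [0,0,-0.01,0,0,0,0.2],
  [0,0,-0.03,0,0,0,0.2],
  [0,0,-0.06,0,0,0,0.2],
  [0,0,-0.06,0,0,0,0.2],
  [0,0,-0.04,0,0,0,0.2],
])

```text
time: 4.25
position: [0.5226, 0.1684, 0.2229]
tool_rot: [-0.073, 0.997, -0.0, 0.002]
ft_force: [0.8, -0.4, -1.2]
grip_width: 0.0249
```

```bash
python3 - <<'E'
from h import *
o=robot.get_obs();print(o["position"],o["ft_force"],o["grip_width"])
p,d=robot.camera("top");np.savez("top2.npz",p=p,d=d)
M=Ro.from_quat(o["tool_rot"]).as_matrix();print(M.T@(np.array([.652,-.12,.22])-o["position"]))
E
```

```text
[0.52264706 0.16842665 0.2228502 ] [ 0.78439346 -0.37843042 -1.19520736] 0.024929937285404637
[-0.08592085 -0.30419853  0.00333125]
```

>>> drive_tool([
  [-0.0172,-0.06,0,0,0,0,0.2],
  [-0.0172,-0.06,0,0,0,0,0.2],
  [-0.0172,-0.06,0,0,0,0,0.2],
  [-0.0172,-0.06,0,0,0,0,0.2],
  [-0.0172,-0.06,0,0,0,0,0.2],
])

```text
time: 4.92
position: [0.6509, -0.1176, 0.2193]
tool_rot: [-0.073, 0.997, 0.0, -0.001]
ft_force: [1.2, 0.0, -1.2]
grip_width: 0.0258
```

>>> drive_tool([
  [0,0,0,0,0,-10,0.2],
  [0,0,0,0,0,0,0.2],
  [0,0,0,0,0,0,0.2],
  [0,0,0,0,0,0,0.2],
])

```text
time: 5.42
position: [0.6506, -0.1146, 0.2197]
tool_rot: [-0.16, 0.987, 0.0, -0.0]
ft_force: [0.5, 0.2, -0.1]
grip_width: 0.0252
```

```bash
python3 - <<'E'
from h import *
o=robot.get_obs();m=robot.camera_model("wrist");p,d=robot.camera("wrist");np.savez("w3.npz",p=p,d=d);cv2.imwrite("pics/w3.png",p)
import pickle;pickle.dump(m,open("w3.pkl","wb"))
print(o["position"],Ro.from_quat(o["tool_rot"]).as_matrix().round(4)[:,0],o["time"])
hsv=cv2.cvtColor(p,cv2.COLOR_BGR2HSV);g=cv2.inRange(hsv,(40,60,30),(85,255,255))
c=max(cv2.findContours(g,0,2)[0],key=cv2.contourArea);b=cv2.boxPoints(cv2.minAreaRect(c));print(b)
W=plane(m,b[:,0],b[:,1],.045);print(W.round(4),W.mean(0));print([np.linalg.norm(W[i]-W[i-1]).round(4) for i in range(4)])
P=deproj(m,d);z=P[...,2]
k=((z>.053)&(z<.08)&(d>0)).astype(np.uint8);n,l,s,cc=cv2.connectedComponentsWithStats(k)
for i in range(1,n):
    if s[i,4]>40:print(s[i],P[l==i].mean(0).round(4),z[l==i].max().round(4))
E
```

```text
[ 0.65055909 -0.11457295  0.21966378] [-9.490e-01 -3.154e-01  4.000e-04] 5.425
[[271.9195    64.64963 ]
 [362.9809    62.963318]
 [365.40082  193.64075 ]
 [274.33942  195.32706 ]]
[[ 0.5447 -0.2043  0.045 ]
 [ 0.5133 -0.1153  0.045 ]
 [ 0.643  -0.0636  0.045 ]
 [ 0.6783 -0.1633  0.045 ]] [ 0.59483343 -0.13662942  0.045     ]
[np.float64(0.1398), np.float64(0.0945), np.float64(0.1396), np.float64(0.1058)]
[314  95  10   8  74] [ 0.5616 -0.1478  0.0582] 0.0618
[301 102   7  11  75] [ 0.5747 -0.1587  0.0679] 0.0717
[330 102   7  11  73] [ 0.5652 -0.1312  0.0676] 0.0711
[302 153   8  11  72] [ 0.6226 -0.1415  0.0676] 0.0722
[330 153   7  10  65] [ 0.6133 -0.1145  0.0675] 0.0714
[315 164  10   8  78] [ 0.628  -0.1245  0.0644] 0.0687
[305 183   9  10  69] [ 0.6541 -0.128   0.0576] 0.0595
[336 183   9  13 110] [ 0.6449 -0.0952  0.0559] 0.0579
[293 184   9   9  68] [ 0.6586 -0.1409  0.0577] 0.0597
[104 324  20  10 122] [ 0.9114 -0.3112  0.0575] 0.0623
```

View pics/w3.png

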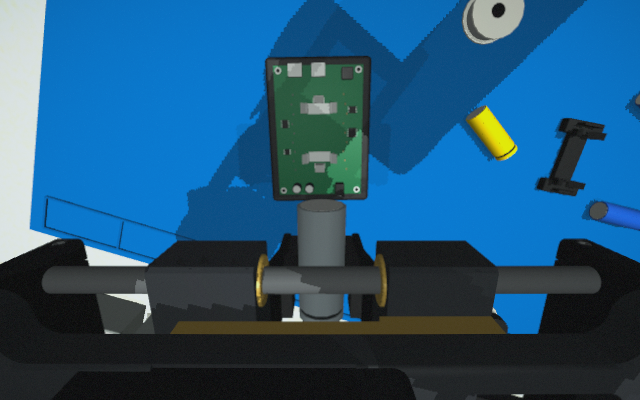

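```bash
python3 - <<'E'
from h import *
import pickle
o=robot.get_obs();m=pickle.load(open("w3.pkl","rb"));z=np.load("w3.npz");d=z["d"]
P=deproj(m,d);M=Ro.from_quat(o["tool_rot"]).as_matrix();T=(P-o["position"])@M
k=(d>0)&(abs(T[...,1])<.02)&(abs(T[...,2]+.013)<.022)&(T[...,0]>.012)&(T[...,0]<.05)
q=T[k];print(k.sum(),np.percentile(q[:,0],[50,90,99,100]).round(4))
face=q[(q[:,0]>np.percentile(q[:,0],99)-.004)]
print("face",face.shape,face.mean(0).round(4),face.min(0).round(4),face.max(0).round(4))
v,u=np.nonzero(k)
for x0 in np.arange(.012,.034,.004):
    s=q[(q[:,0]>=x0)&(q[:,0]<x0+.004)];print(x0.round(3),len(s),s[:,1].min().round(4),s[:,1].max().round(4),s[:,1].mean().round(4),s[:,2].min().round(4))
W=o["position"];print("tool angle",np.degrees(np.arctan2(-M[1,0],-M[0,0])))
p,dt=robot.camera("top");cv2.imwrite("pics/top3.png",cv2.resize(p[150:260,320:440],None,fx=5,fy=5,interpolation=2))
# clips in top view: bright low saturation pixels on the board by depth
mt=robot.camera_model("top");z2=np.load("top2.npz");Pt=deproj(mt,z2["d"]);zz=Pt[...,2]
kk=((zz>.062)&(zz<.08)&(abs(Pt[...,0]-.595)<.05)&(abs(Pt[...,1]+.137)<.03)).astype(np.uint8)
n,l,s,c=cv2.connectedComponentsWithStats(kk)
for i in range(1,n):print(s[i],Pt[l==i].mean(0).round(4))
E
```

```text
2276 [0.0248 0.0317 0.032  0.0324]
face (841, 3) [ 0.0309 -0.0003 -0.0185] [ 0.028  -0.0126 -0.0273] [ 0.0324  0.0124 -0.0023]
0.012 350 -0.0128 0.012 -0.0001 -0.0268
0.016 350 -0.0126 0.0118 -0.0006 -0.0275
0.02 361 -0.0125 0.0117 -0.0005 -0.0273
0.024 371 -0.0125 0.0126 -0.0004 -0.0277
0.028 809 -0.0126 0.0124 -0.0003 -0.0273
0.032 35 -0.0107 0.0101 0.0006 -0.0238
tool angle 18.396165975040855
[372 189   4   5  12] [ 0.6293 -0.1254  0.0651]
[380 191   5   5  16] [ 0.6234 -0.1432  0.0674]
[368 196   4   4  12] [ 0.6138 -0.1152  0.0671]
[389 212   4   5  16] [ 0.5753 -0.1601  0.067 ]
[377 217   4   5  13] [ 0.5655 -0.1322  0.0671]
```

View pics/top3.png

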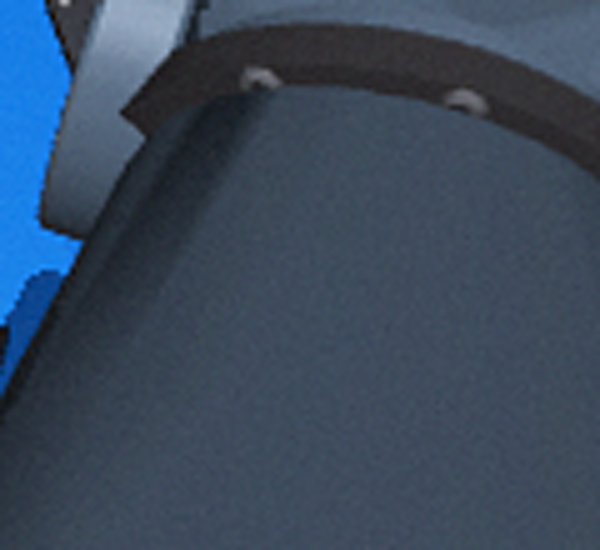

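>>> drive_tool([
  [0,0,0,0,0,-1,0.2],
  [0.0307,-0.001,0.03,0,0,0,0.2],
  [0.0307,-0.001,0.05,0,0,0,0.2],
  [0,0,0.05,0,0,0,0.2],
  [0,0,0,0,0,0,0.2],
])

```text
time: 6.15
position: [0.5904, -0.1367, 0.0861]
tool_rot: [-0.168, 0.986, 0.003, -0.004]
ft_force: [-0.6, 0.1, -1.7]
grip_width: 0.0249
```

>>> drive_tool([
  [0,0,0,0,0,0,0.2],
  [0,0,0,0,0,0,0.2],
])

```text
time: 6.4
position: [0.5959, -0.1385, 0.0921]
tool_rot: [-0.169, 0.986, -0.001, 0.002]
ft_force: [-0.4, -0.9, -1.1]
grip_width: 0.0254
```

```bash
python3 - <<'E'
from h import *
o=robot.get_obs();print(o["position"],Ro.from_quat(o["tool_rot"]).as_matrix().round(4)[:,0],o["ft_force"])
m=robot.camera_model("wrist");p,d=robot.camera("wrist")
P=deproj(m,d);M=Ro.from_quat(o["tool_rot"]).as_matrix();T=(P-o["position"])@M
k=(d>0)&(abs(T[...,1])<.02)&(abs(T[...,2]+.013)<.022)&(T[...,0]>.012)&(T[...,0]<.05);print(np.percentile(T[k][:,0],[99,100]))
z=P[...,2]
k=((z>.06)&(z<.08)&(d>0)&(np.hypot(P[...,0]-.594,P[...,1]+.137)<.05)).astype(np.uint8);n,l,s,cc=cv2.connectedComponentsWithStats(k)
for i in range(1,n):
    if s[i,4]>20:print(s[i],P[l==i].mean(0).round(4),T[l==i].mean(0).round(4),T[l==i].min(0).round(4),T[l==i].max(0).round(4))
cv2.imwrite("pics/w4.png",p)
p,d=robot.camera("scene");cv2.imwrite("pics/s4.png",cv2.resize(p[180:290,200:330],None,fx=5,fy=5,interpolation=2))
E
```

```text
[ 0.59589356 -0.13850291  0.09212176] [-0.9431 -0.3324 -0.004 ] [-0.40601647 -0.90578883 -1.1123361 ]
[0.03195879 0.03219081]
[319 175  16   4  44] [ 0.5593 -0.1485  0.0607] [0.038  0.0028 0.0313] [ 0.0366 -0.0021  0.0297] [0.0389 0.0078 0.0319]
[298 186  12  17 147] [ 0.5738 -0.159   0.0677] [ 0.0277 -0.0119  0.0243] [ 0.0227 -0.0155  0.0209] [ 0.032  -0.0086  0.0285]
[344 187  12  18 182] [ 0.5649 -0.131   0.0679] [0.0268 0.0174 0.0241] [0.0216 0.0141 0.0207] [0.0319 0.021  0.028 ]
```

View pics/w4.png

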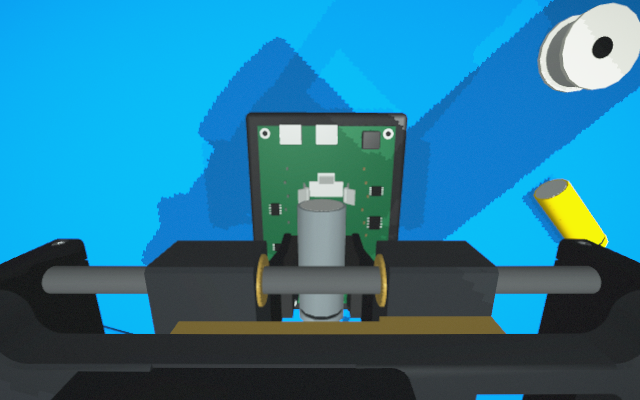

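>>> drive_tool([
  [0,0,0,0,0,0,0.2],
  [0,0,0,0,0,0,0.2],
  [0,0,0,0,0,0,0.2],
])

```text
time: 6.88
position: [0.5937, -0.1379, 0.0896]
tool_rot: [-0.168, 0.986, -0.0, 0.0]
ft_force: [0.6, -0.2, -1.9]
grip_width: 0.0253
```

>>> drive_tool([
  [0.0003,0.0012,0.01,0,0,0,0.2],
  [0,0,0.01,0,0,0,0.2],
  [0,0,0.006,0,0,0,0.2],
  [0,0,0.003,0,0,0,0.2],
  [0,0,0,0,0,0,0.2],
])

```text
time: 7.5
position: [0.5929, -0.1368, 0.0602]
tool_rot: [-0.168, 0.986, 0.0, -0.0]
ft_force: [0.3, -0.6, -0.2]
grip_width: 0.0255
```

>>> drive_tool([
  [0,0,0,0,0,0,0.2],
  [0,0,0.001,0,0,0,0.2],
  [0,0,0,0,0,0,0.2],
])

```text
time: 7.88
position: [0.593, -0.1369, 0.0597]
tool_rot: [-0.168, 0.986, -0.0, 0.0]
ft_force: [0.5, -0.6, -1.7]
grip_width: 0.0252
```

>>> drive_tool([
  [0,0,0.001,0,0,0,0.2],
  [0,0,0.001,0,0,0,0.2],
  [0,0,0,0,0,0,0.2],
  [0,0,0,0,0,0,0.2],
])

```text
time: 8.38
position: [0.5928, -0.1366, 0.0575]
tool_rot: [-0.168, 0.986, 0.0, -0.0]
ft_force: [-0.3, 1.3, -0.7]
grip_width: 0.0251
```

>>> drive_tool([
  [0,0,0.001,0,0,0,0.2],
  [0,0,0,0,0,0,0.2],
  [0,0,0,0,0,0,0.2],
])

```text
time: 8.75
position: [0.5928, -0.1366, 0.0566]
tool_rot: [-0.168, 0.986, 0.0, -0.0]
ft_force: [-1.3, 2.7, 1.0]
grip_width: 0.0254
```

>>> drive_tool([
  [0,0.001,0,0,0,0,0.2],
  [0,0,0,0,0,0,0.2],
  [0,0,0,0,0,0,0.2],
])

```text
time: 9.12
position: [0.5929, -0.1364, 0.0567]
tool_rot: [-0.168, 0.986, -0.0, 0.0]
ft_force: [-0.5, -0.3, 1.4]
grip_width: 0.0253
```

Centred and resting lightly. Release and rise.

>>> drive_tool([
  [0,0,0,0,0,0,0.32],
  [0,0,0,0,0,0,0.38],
  [0,0,0,0,0,0,0.45],
  [0,0,0,0,0,0,0.45],
])

```text
time: 9.62
position: [0.5928, -0.136, 0.0565]
tool_rot: [-0.168, 0.986, -0.0, 0.0]
ft_force: [-0.1, -0.1, -0.8]
grip_width: 0.0377
```

>>> drive_tool([
  [0,0,-0.02,0,0,0,0.45],
  [0,0,-0.04,0,0,0,0.45],
  [-0.03,0,-0.05,0,0,0,0.2],
  [0,0,0,0,0,0,0],
  [0,0,0,0,0,0,0],
])

```text
time: 10.25
position: [0.6203, -0.1257, 0.1662]
tool_rot: [-0.168, 0.986, 0.0, -0.001]
ft_force: [0.3, 0.0, -0.4]
grip_width: 0.017
```

>>> drive_tool([
  [0,0,0,0,0,0,0],
  [0,0,0,0,0,0,0],
  [0,0,0,0,0,0,0],
])

```text
time: 10.62
position: [0.6204, -0.126, 0.1657]
tool_rot: [-0.168, 0.986, 0.0, -0.001]
ft_force: [0.1, -0.3, -0.1]
grip_width: 0.0006
```

```bash
cat >> h.py <<'E'
def cellpose(name="wrist",c=(.593,-.1364)):
    o=robot.get_obs();m=robot.camera_model(name);p,d=robot.camera(name);P=deproj(m,d)
    g=(p.max(-1).astype(int)-p.min(-1)<60)
    a=np.array([.943,.332]);r=P[...,:2]-np.array(c);s=r@a;n=r@np.array([-.332,.943])
    k=(d>0)&(P[...,2]>.05)&(P[...,2]<.1)&(abs(n)<.006)&(abs(s)<.05)
    print("time",o["time"],"ft",o["ft_force"].round(2),"pos",o["position"].round(4),o["grip_width"])
    for s0 in np.arange(-.036,.036,.004):
        q=k&(s>=s0)&(s<s0+.004)
        if q.sum()>3: print((s0+.002).round(3),q.sum(),np.percentile(P[...,2][q],[50,95]).round(4))
    return p,d,m,P
E
python3 - <<'E'
from h import *
p,d,m,P=cellpose();cv2.imwrite("pics/w5.png",p)
E
```

```text
time 10.625 ft [ 0.07 -0.27 -0.15] pos [ 0.6204 -0.126   0.1657] 0.0006288557214056508
-0.034 56 [0.0588 0.0609]
-0.03 95 [0.0824 0.0841]
-0.026 80 [0.0827 0.0844]
-0.022 69 [0.083  0.0844]
-0.018 71 [0.0827 0.084 ]
-0.014 71 [0.0827 0.0838]
-0.01 73 [0.0831 0.0841]
-0.006 75 [0.0828 0.0839]
-0.002 73 [0.0828 0.0842]
0.002 71 [0.0828 0.0839]
0.006 65 [0.0826 0.0839]
0.01 74 [0.0831 0.0841]
0.014 66 [0.0828 0.0842]
0.018 65 [0.0826 0.0841]
0.022 67 [0.0828 0.0836]
0.026 57 [0.0825 0.0839]
0.03 64 [0.0828 0.0841]
0.034 14 [0.0824 0.0833]
```

View pics/w5.png

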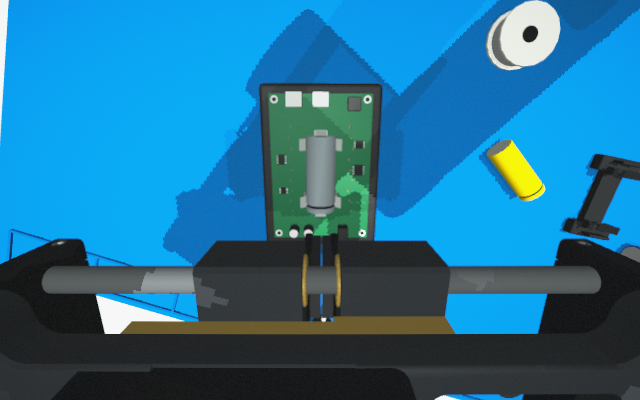

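>>> drive_tool([
  [0.013,-0.0005,0.03,0,0,0,0],
  [0,0,0.03,0,0,0,0],
  [0,0,0,0,6.5,0,0],
  [0,0,0,0,6.5,0,0],
  [0,0,0,0,0,0,0],
])

```text
time: 11.3
position: [0.6103, -0.1302, 0.1057]
tool_rot: [-0.168, 0.979, -0.019, -0.111]
ft_force: [-1.0, 0.6, 0.7]
grip_width: 0.0004
```

>>> drive_tool([
  [-0.00337,0,0.0146,0,0,0,0],
  [0,0,0,0,0,0,0],
  [0,0,0,0,0,0,0],
  [0,0,0,0,0,0,0],
])

```text
time: 11.8
position: [0.6088, -0.1311, 0.092]
tool_rot: [-0.167, 0.979, -0.019, -0.111]
ft_force: [-0.0, 0.1, -0.2]
grip_width: 0.0007
```

>>> drive_tool([
  [-0.0009,0,0.0039,0,0,0,0],
  [-0.00045,0,0.00195,0,0,0,0],
  [0,0,0,0,0,0,0],
  [0,0,0,0,0,0,0],
])

```text
time: 12.3
position: [0.6088, -0.1307, 0.0855]
tool_rot: [-0.167, 0.979, -0.019, -0.112]
ft_force: [-0.6, -0.8, 0.8]
grip_width: 0.0003
```

>>> drive_tool([
  [-0.00045,0,0.00195,0,0,0,0],
  [0,0,0,0,0,0,0],
  [0,0,0,0,0,0,0],
])

```text
time: 12.68
position: [0.609, -0.1308, 0.0838]
tool_rot: [-0.167, 0.979, -0.019, -0.111]
ft_force: [-0.1, 0.6, 1.7]
grip_width: 0.0002
```

>>> drive_tool([
  [-0.00045,0,0.00195,0,0,0,0],
  [0,0,0,0,0,0,0],
  [0,0,0,0,0,0,0],
])

```text
time: 13.05
position: [0.6091, -0.1308, 0.0819]
tool_rot: [-0.167, 0.979, -0.019, -0.111]
ft_force: [0.9, 1.1, 4.2]
grip_width: 0.0003
```

>>> drive_tool([
  [-0.00045,0,0.00195,0,0,0,0],
  [0,0,0,0,0,0,0],
])

```text
time: 13.3
position: [0.6093, -0.1309, 0.0802]
tool_rot: [-0.167, 0.979, -0.019, -0.111]
ft_force: [-0.5, 0.4, 7.6]
grip_width: 0.0005
```

>>> drive_tool([
  [-0.0003,0,0.0013,0,0,0,0],
  [0,0,0,0,0,0,0],
])

```text
time: 13.55
position: [0.6094, -0.1309, 0.0792]
tool_rot: [-0.167, 0.979, -0.019, -0.111]
ft_force: [0.5, 1.3, 8.5]
grip_width: 0.0001
```

>>> drive_tool([
  [-0.0003,0,0.0013,0,0,0,0],
  [0,0,0,0,0,0,0],
])

```text
time: 13.8
position: [0.6096, -0.1309, 0.0781]
tool_rot: [-0.167, 0.979, -0.02, -0.111]
ft_force: [0.1, 0.3, 9.6]
grip_width: 0.0007
```

>>> drive_tool([
  [-0.0002,0,0.001,0,0,0,0],
  [0,0,0,0,0,0,0],
])

```text
time: 14.05
position: [0.6097, -0.1309, 0.0774]
tool_rot: [-0.167, 0.98, -0.02, -0.111]
ft_force: [0.4, 1.3, 10.9]
grip_width: 0.0005
```

>>> drive_tool([
  [-0.0002,0,0.001,0,0,0,0],
  [0,0,0,0,0,0,0],
])

```text
time: 14.3
position: [0.6099, -0.131, 0.0765]
tool_rot: [-0.167, 0.98, -0.02, -0.11]
ft_force: [0.3, 1.4, 9.1]
grip_width: 0.0002
```

>>> drive_tool([
  [-0.0002,0,0.001,0,0,0,0],
  [0,0,0,0,0,0,0],
])

```text
time: 14.55
position: [0.6101, -0.131, 0.0756]
tool_rot: [-0.167, 0.98, -0.02, -0.11]
ft_force: [-0.1, 1.3, 10.4]
grip_width: 0.0004
```

>>> drive_tool([
  [-0.0002,0,0.001,0,0,0,0],
  [0,0,0,0,0,0,0],
])

```text
time: 14.8
position: [0.6103, -0.131, 0.0742]
tool_rot: [-0.167, 0.98, -0.02, -0.11]
ft_force: [0.9, 0.4, 0.9]
grip_width: 0.0002
```

>>> drive_tool([
  [-0.0002,0,0.001,0,0,0,0],
  [0,0,0,0,0,0,0],
])

```text
time: 15.05
position: [0.61, -0.131, 0.072]
tool_rot: [-0.167, 0.98, -0.02, -0.11]
ft_force: [3.1, 1.0, 4.3]
grip_width: 0.0005
```

>>> drive_tool([
  [0.0056,0,-0.0244,0,0,0,0],
  [0.009,0,-0.04,0,0,0,0],
  [-0.03,0,-0.02,0,-6.5,0,0],
  [0,0,0,0,-6.5,0,0],
  [0,0,0,0,0,0,0],
])

```text
time: 15.68
position: [0.6378, -0.1196, 0.1494]
tool_rot: [-0.168, 0.986, 0.001, -0.003]
ft_force: [-1.4, -0.2, 0.5]
grip_width: 0.0006
```

>>> drive_tool([
  [0,0,0,0,0,0,0],
  [0,0,0,0,0,0,0],
])

```text
time: 15.92
position: [0.641, -0.1194, 0.1497]
tool_rot: [-0.168, 0.986, 0.0, -0.001]
ft_force: [0.0, 0.6, -0.0]
grip_width: 0.0006
```

```bash
python3 - <<'E'
from h import *
p,d,m,P=cellpose();cv2.imwrite("pics/w6.png",p)
E
```

```text
time 15.925 ft [ 0.    0.57 -0.01] pos [ 0.641  -0.1194  0.1497] 0.0006205666531522807
-0.034 66 [0.0615 0.0705]
-0.03 83 [0.0821 0.0844]
-0.026 98 [0.083  0.0846]
-0.022 80 [0.0822 0.0837]
-0.018 96 [0.0815 0.0827]
-0.014 80 [0.0807 0.0819]
-0.01 82 [0.0799 0.0812]
-0.006 86 [0.079  0.0803]
-0.002 76 [0.0782 0.0794]
0.002 75 [0.0771 0.0787]
0.006 75 [0.0765 0.0778]
0.01 74 [0.0756 0.0768]
0.014 71 [0.0748 0.0758]
0.018 69 [0.074  0.0751]
0.022 70 [0.073  0.0746]
0.026 65 [0.0723 0.0735]
0.03 66 [0.0708 0.0723]
0.034 39 [0.0704 0.0719]
```

>>> drive_tool([
  [0.033,0,0,0,0,0,0],
  [0.0338,0,0.02,0,0,0,0],
  [0,0,0.03,0,0,0,0],
  [0,0,0,0,-4,0,0],
  [0,0,0,0,0,0,0],
])

```text
time: 16.6
position: [0.5768, -0.1417, 0.0998]
tool_rot: [-0.168, 0.985, 0.006, 0.033]
ft_force: [-0.6, -0.1, 0.5]
grip_width: 0.0007
```

>>> drive_tool([
  [0,0,0,0,0,0,0],
  [0,0,0,0,0,0,0],
  [0,0,0,0,0,0,0],
])

```text
time: 16.98
position: [0.5783, -0.1416, 0.1009]
tool_rot: [-0.168, 0.985, 0.006, 0.035]
ft_force: [0.1, -0.5, 0.6]
grip_width: 0.0001
```

Position is right; descend to contact (about z 0.085).

>>> drive_tool([
  [0.0007,0,0.01,0,0,0,0],
  [0.0004,0,0.0055,0,0,0,0],
  [0,0,0,0,0,0,0],
  [0,0,0,0,0,0,0],
])

```text
time: 17.48
position: [0.5777, -0.1417, 0.0849]
tool_rot: [-0.168, 0.985, 0.006, 0.034]
ft_force: [-0.7, -0.7, -0.2]
grip_width: 0.0004
```

>>> drive_tool([
  [0.0002,0,0.003,0,0,0,0],
  [0,0,0,0,0,0,0],
  [0,0,0,0,0,0,0],
])

```text
time: 17.85
position: [0.5779, -0.1418, 0.0823]
tool_rot: [-0.168, 0.985, 0.006, 0.035]
ft_force: [-0.8, -0.1, 2.9]
grip_width: 0.0002
```

>>> drive_tool([
  [0.0001,0,0.002,0,0,0,0],
  [0,0,0,0,0,0,0],
])

```text
time: 18.1
position: [0.5777, -0.1419, 0.0803]
tool_rot: [-0.168, 0.985, 0.006, 0.034]
ft_force: [-1.7, -0.2, 5.9]
grip_width: 0.0002
```

>>> drive_tool([
  [0.0001,0,0.0015,0,0,0,0],
  [0,0,0,0,0,0,0],
])

```text
time: 18.35
position: [0.5776, -0.1419, 0.079]
tool_rot: [-0.168, 0.985, 0.006, 0.034]
ft_force: [-3.2, -1.2, 8.4]
grip_width: 0.0007
```

>>> drive_tool([
  [0.0001,0,0.001,0,0,0,0],
  [0,0,0,0,0,0,0],
])

```text
time: 18.6
position: [0.5775, -0.1419, 0.0782]
tool_rot: [-0.168, 0.985, 0.006, 0.034]
ft_force: [-2.6, -0.7, 8.7]
grip_width: 0.0003
```

>>> drive_tool([
  [0.0001,0,0.001,0,0,0,0],
  [0,0,0,0,0,0,0],
])

```text
time: 18.85
position: [0.5774, -0.142, 0.0774]
tool_rot: [-0.168, 0.985, 0.006, 0.034]
ft_force: [-4.2, -1.8, 7.6]
grip_width: 0.0005
```

>>> drive_tool([
  [0.0001,0,0.001,0,0,0,0],
  [0,0,0,0,0,0,0],
])

```text
time: 19.1
position: [0.5774, -0.1421, 0.0765]
tool_rot: [-0.168, 0.985, 0.006, 0.034]
ft_force: [-4.1, -1.5, 10.7]
grip_width: 0.0003
```

>>> drive_tool([
  [0.0001,0,0.001,0,0,0,0],
  [0,0,0,0,0,0,0],
])

```text
time: 19.35
position: [0.5773, -0.1421, 0.0757]
tool_rot: [-0.168, 0.985, 0.006, 0.034]
ft_force: [-4.2, -1.2, 12.0]
grip_width: 0.0006
```

>>> drive_tool([
  [0.0001,0,0.001,0,0,0,0],
  [0,0,0,0,0,0,0],
])

```text
time: 19.6
position: [0.5771, -0.1421, 0.0748]
tool_rot: [-0.169, 0.985, 0.006, 0.034]
ft_force: [-4.7, -0.8, 11.3]
grip_width: 0.0005
```

>>> drive_tool([
  [0.0001,0,0.001,0,0,0,0],
  [0,0,0,0,0,0,0],
])

```text
time: 19.85
position: [0.5771, -0.1422, 0.0739]
tool_rot: [-0.169, 0.985, 0.005, 0.034]
ft_force: [-5.2, -0.7, 12.3]
grip_width: 0.0003
```

>>> drive_tool([
  [0.0001,0,0.001,0,0,0,0],
  [0,0,0,0,0,0,0],
])

```text
time: 20.1
position: [0.5769, -0.1422, 0.073]
tool_rot: [-0.169, 0.985, 0.006, 0.034]
ft_force: [-5.5, -0.1, 13.3]
grip_width: -0.0001
```

>>> drive_tool([
  [0.0001,0,0.001,0,0,0,0],
  [0,0,0,0,0,0,0],
])

```text
time: 20.35
position: [0.5768, -0.1423, 0.072]
tool_rot: [-0.169, 0.985, 0.006, 0.034]
ft_force: [-6.1, -1.1, 14.9]
grip_width: 0.0005
```

>>> drive_tool([
  [0.0001,0,0.0008,0,0,0,0],
  [0,0,0,0,0,0,0],
])

```text
time: 20.6
position: [0.5769, -0.1421, 0.0699]
tool_rot: [-0.168, 0.985, 0.006, 0.034]
ft_force: [-3.3, -0.9, 5.7]
grip_width: 0.0005
```

Snapped (14.9 → 5.7 N). Ease off at once.

>>> drive_tool([
  [-0.0014,0,-0.02,0,0,0,0],
  [-0.003,0,-0.045,0,0,0,0],
  [-0.06,0,0,0,4,0,0],
  [-0.02,0,-0.02,0,0,0,0],
  [0,0,0,0,0,0,0],
])

```text
time: 21.22
position: [0.6552, -0.1147, 0.1597]
tool_rot: [-0.169, 0.986, -0.001, 0.002]
ft_force: [-0.9, -0.5, -0.6]
grip_width: 0.0009
```

>>> drive_tool([
  [0,0,0,0,0,0,0],
  [0,0,0,0,0,0,0],
  [0,0,0,0,0,0,0],
])

```text
time: 21.6
position: [0.6516, -0.1157, 0.1583]
tool_rot: [-0.168, 0.986, 0.0, -0.001]
ft_force: [0.3, -0.4, 0.4]
grip_width: 0.0002
```

```bash
python3 - <<'E'
from h import *
p,d,m,P=cellpose();cv2.imwrite("pics/w7.png",p[40:300,180:460])
z=P[...,2];o=P[...,:2]-np.array([.593,-.1364]);s=o@[.943,.332];n=o@[-.332,.943]
b=(d>0)&(abs(s)<.015)&(abs(n)>.02)&(abs(n)<.03);print("board top",np.median(z[b]))
E
```

```text
time 21.6 ft [ 0.27 -0.4   0.45] pos [ 0.6516 -0.1157  0.1583] 0.00021615160244369499
-0.034 56 [0.0579 0.0599]
-0.03 75 [0.0712 0.0724]
-0.026 75 [0.0714 0.0728]
-0.022 74 [0.0714 0.0727]
-0.018 90 [0.0715 0.0728]
-0.014 75 [0.0714 0.0727]
-0.01 75 [0.0715 0.0728]
-0.006 75 [0.0716 0.0726]
-0.002 73 [0.0715 0.073 ]
0.002 73 [0.0716 0.0724]
0.006 71 [0.0717 0.073 ]
0.01 70 [0.0714 0.0729]
0.014 69 [0.0714 0.0728]
0.018 70 [0.0716 0.0728]
0.022 66 [0.0716 0.0727]
0.026 60 [0.0711 0.0724]
0.03 70 [0.0717 0.0727]
0.034 36 [0.0627 0.0725]
board top 0.044384828462744844
```

View pics/w7.png

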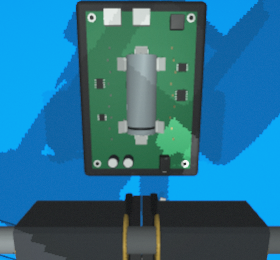

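```bash
python3 -c "
from rig import robot
print(robot.hand_in())"
```

```text
the job is handed in; nothing more can be done
None
```

The cell is in the holder with its button end towards the black charging socket, and the job was handed in at 21.6 s, well under the 61 s limit. No verdict came back.

- **Laying:** I lifted the cell straight out of the cradle and laid it level across both clip mouths with under 2 N of downward force. A brief sideways contact of about 3 N was taken out by a 1 mm shift before I released the cell.
- **Pressing:** I pressed the charging-socket end first. The highest force I read was 10.9 N, and it dropped to 0.9 N at the snap. The far end followed, with a highest reading of 14.9 N and a drop to 5.7 N at the snap. Forces were read only at the end of each move, so the true peaks may be slightly higher.
- **Easing off:** At the first clip I had already sent one more 1 mm step before seeing the snap, so that home end saw about 4.3 N vertically, still under the 9 N limit. At the far clip I backed off on the very next move.
- **Last checks:** The cell's top is level along its whole length to within 1 mm. It sits 28.3 mm above the board in the median and 28 mm is expected when home. The crimp groove is at the charging-socket end. The arm was clear, with wrist force back near zero.
- **Not re-measured:** I did not measure the reel, screwdriver and jar again at the end. The arm was not brought near them.

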